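# Gauge and sort kiln props by length

### The arm

A 6-joint arm with a two-finger parallel gripper is mounted at the origin on the work surface. World frame = base frame: x ahead of the robot, y to its left, z up, the work surface at z = 0. Lengths are in m, angles in rad, forces in N, time in s.
With the tool pointing down it reaches from about 0.3 to 0.75 m from the base axis. Payload 8.5 kg.
Tool frame: the origin (TCP) lies between the finger pads; the fingertips stand 25 mm ahead of it and the grasp point (between the pads) lies 6 mm ahead of it; z points along the fingers, y is the direction in which the jaws open and shut (so a half turn about z gives the same grasp; the last joint's range is limited). The gripper opens to 88 mm and grips with 3 to 60 N. Pads are 18 mm wide; open, the fingers measure 123 mm over their backs; the gripper's body (75 mm by 187 mm) begins 45 mm behind the grasp point.
Start: joints at [-0.215, 0.381, 1.297, -0, 1.464, -0.215], TCP at [0.55, 0, 0.264] pointing down, gripper open.
Joint ranges: [-3.11, 3.11], [-0.89, 2.33], [0.22, 2.48], [-1.42, 4.56], [0.17, 2.85], [-2.88, 2.88]. Speed limits (rad/s): [2.39, 2.39, 3.14, 3.14, 3.14, 3.14].

### API

Orientations are given as a unit quaternion [w, x, y, z].
In Python, from plant import ctrl, viewer, job_done gives the robot as it stands.
- The arm moves only by the tool servo_tool, never from a script. Its argument "increments" is text: rows parted by semicolons, each of 7 numbers parted by spaces: the turn, a rotation vector about the tool's x, y, z in degrees, then the shift along the tool's x, y, z in mm, then the closure, from 0 (fully open) to 1 (shut). A call has 1 to 20 rows; each row is the pose to reach, as a shift and turn from the pose commanded when the call began, along the tool's axes at that moment; what a row does not reach only later rows make up. A row lasts 1/12 s, in which the tool goes at most 41.7 mm and 7.16 degrees, less where a joint would pass 70% of its speed; a pose out of reach is approached as far as the arm can. A call with a gripper value outside its range is refused whole. The fingers move at their own pace and stop on an object; the grip force is fixed at half the most. Time passes only in rows, so rows that repeat a pose let the fingers close. It gives the time, the measured TCP pose, the force and the opening at its end, in the units of the state.
- ctrl.sense(): the state, without advancing time (a new reading comes with each control period).
- viewer.get_image(name): name is "scene" or "side" or "wrist"; returns the picture (384x512x3 uint8, red, green, blue); there is no depth.
- viewer.camera_params(name): a dict with "fx", "fy", "cx", "cy" (pixels), "dist_coeffs" ([k1, k2, p1, p2, k3] as OpenCV has them; the pictures are not rectified), "origin" and "attitude" of the camera in the world; the wrist camera has in their place "T_tool_cam" (4x4, takes a point from camera to tool coordinates, whose origin is the TCP and whose axes are the flange's). Camera axes: x right, y down, z forward; pixel columns grow to the right and rows downward; lengths in m; the calibration is good to about 2 mm. A picture is of the moment at which its call begins: read the wrist's pose just before it. camera_params takes no time and is no camera call.
- job_done(): hands the job in, once; it reports no verdict.
The state is a dict: "time": time; "joint_pos": joint angles; "qd": joint speeds; "joint_torque": joint torques, N m; "position": TCP position; "ee_rot": TCP orientation; "force": force on the tool from outside, world axes, zero at the start; "wrist_torque": the same for the moment, N m; "width": opening from 0.0 (shut) to 1.0 (fully open).
Only numpy, scipy, OpenCV 4.12 (cv2) and the standard library are available. Lean on these libraries where they do the work, as an engineer would, in place of code of your own. Each camera call takes 0.05 s, during which the arm holds its last target.

### The job

Three clay kiln props of different lengths lie among the glazing clutter. Take them one at a time: lower the prop into the stepped slot of the wooden gauge until it rests level on the step that fits its length, then lay it flat in the tray made for that length before fetching the next. The clay chips easily, so set the props down rather than drop them, and leave everything else where it stands.

Things in the scene. Friction and masses are not known exactly. Their poses are not given: they have to be found in the camera images.
- prop_a: Kiln prop: a plain buff fired-clay square bar, 24 x 24 mm in section, about 40 to 125 g, lying on the bench at any yaw. Its length is 44, 64 or 84 mm (the three props are one of each, and which is which is for the gauge to tell). Origin at its centre, 12 mm above the underside as it lies; x along its length.
- prop_b: Kiln prop: a plain buff fired-clay square bar, 24 x 24 mm in section, about 40 to 125 g, lying on the bench at any yaw. Its length is 44, 64 or 84 mm (the three props are one of each, and which is which is for the gauge to tell). Origin at its centre, 12 mm above the underside as it lies; x along its length.
- prop_c: Kiln prop: a plain buff fired-clay square bar, 24 x 24 mm in section, about 40 to 125 g, lying on the bench at any yaw. Its length is 44, 64 or 84 mm (the three props are one of each, and which is which is for the gauge to tell). Origin at its centre, 12 mm above the underside as it lies; x along its length.
- gauge: Rigid wooden length gauge fixed to the bench, 122 mm long (x), 40 mm wide (y), 60 mm high. A slot along x narrows downwards in steps and is open at both y sides, so fingers holding a prop across its width can go down beside it. Symmetric about its origin, the centre of its underside. The steps are 36 mm wide (y).
- gauge_floor (a point): Centre of the gauge slot's floor, 10 mm above the bench. The slot is 52 mm long up to 26 mm above the bench, 72 mm up to 42 mm, 92 mm up to the top at 60 mm. A prop laid along x and centred rests with its underside at 10 mm (44 mm prop), 26 mm (64 mm prop) or 42 mm (84 mm prop) above the bench, with 4 mm free at each end.
- tray_short: Shallow plywood tray fixed to the bench, open on top, for the 44 mm prop: inside 58 mm long (along its x) and 50 mm wide (y), floor 4 mm above the bench, rim 12 mm above the bench and 6 mm thick. Origin at the centre of its underside.
- tray_mid: Shallow plywood tray fixed to the bench, open on top, for the 64 mm prop: inside 78 mm long (along its x) and 50 mm wide (y), floor 4 mm above the bench, rim 12 mm above the bench and 6 mm thick. Origin at the centre of its underside.
- tray_long: Shallow plywood tray fixed to the bench, open on top, for the 84 mm prop: inside 98 mm long (along its x) and 50 mm wide (y), floor 4 mm above the bench, rim 12 mm above the bench and 6 mm thick. Origin at the centre of its underside.
- jar_big: Bystander, to be left alone: closed teal glaze jar, 62 mm across, 56 mm high. Origin at the centre of its underside.
- jar_small: Bystander, to be left alone: closed olive glaze jar, 52 mm across, 48 mm high. Origin at the centre of its underside.
- cup: Bystander, to be left alone: unglazed cup without handle, 64 mm across, 52 mm high. Origin at the centre of its underside.
- bowl: Bystander, to be left alone: small teal bowl, 66 mm across, 34 mm high. Origin at the centre of its underside.
- lid: Bystander, to be left alone: white jar lid with a knob, 62 mm across, 22 mm high. Origin at the centre of its underside.
- stilt: Bystander, to be left alone: three-armed clay kiln stilt, about 66 mm across, 20 mm high. Origin at the centre of its underside.
- mug: Bystander, to be left alone: teal mug, 84 mm across plus its handle, 95 mm high, at the left of the work. Origin at the centre of its underside.
- brush: Bystander, to be left alone: glaze brush 190 mm long, lying along its x at the right of the work.
Things that resemble listed ones, but are neither listed nor needed, are in the scene too. Leave any black look-alike of the prop_b alone.

How it is judged:
On the way, in this order (a step that is already met when the one before it is completed fails the run):
1. one prop rests on its own step of the gauge, level and along the slot (within 3 mm of that height) (((x of prop_a in the frame of gauge between -0.006 and 0.006 m and y of prop_a in the frame of gauge between -0.012 and 0.012 m and z of prop_a in the frame of gauge between 0.035 and 0.041 m and angle between the x axis of prop_a and the x axis of gauge, either way round below 0.12 rad and contact force between prop_a and gauge above 0.1 N) or (x of prop_b in the frame of gauge between -0.006 and 0.006 m and y of prop_b in the frame of gauge between -0.012 and 0.012 m and z of prop_b in the frame of gauge between 0.051 and 0.057 m and angle between the x axis of prop_b and the x axis of gauge, either way round below 0.12 rad and contact force between prop_b and gauge above 0.1 N) or (x of prop_c in the frame of gauge between -0.006 and 0.006 m and y of prop_c in the frame of gauge between -0.012 and 0.012 m and z of prop_c in the frame of gauge between 0.019 and 0.025 m and angle between the x axis of prop_c and the x axis of gauge, either way round below 0.12 rad and contact force between prop_c and gauge above 0.1 N))), for 0.2 s.
2. that prop lies flat in its tray and a second one rests on its own step of the gauge (((x of prop_a in the frame of tray_mid between -0.018 and 0.018 m and y of prop_a in the frame of tray_mid between -0.016 and 0.016 m and z of prop_a in the frame of tray_mid between 0.0135 and 0.0185 m and x of prop_b in the frame of gauge between -0.006 and 0.006 m and y of prop_b in the frame of gauge between -0.012 and 0.012 m and z of prop_b in the frame of gauge between 0.051 and 0.057 m and angle between the x axis of prop_b and the x axis of gauge, either way round below 0.12 rad and contact force between prop_b and gauge above 0.1 N) or (x of prop_a in the frame of tray_mid between -0.018 and 0.018 m and y of prop_a in the frame of tray_mid between -0.016 and 0.016 m and z of prop_a in the frame of tray_mid between 0.0135 and 0.0185 m and x of prop_c in the frame of gauge between -0.006 and 0.006 m and y of prop_c in the frame of gauge between -0.012 and 0.012 m and z of prop_c in the frame of gauge between 0.019 and 0.025 m and angle between the x axis of prop_c and the x axis of gauge, either way round below 0.12 rad and contact force between prop_c and gauge above 0.1 N) or (x of prop_b in the frame of tray_long between -0.018 and 0.018 m and y of prop_b in the frame of tray_long between -0.016 and 0.016 m and z of prop_b in the frame of tray_long between 0.0135 and 0.0185 m and x of prop_a in the frame of gauge between -0.006 and 0.006 m and y of prop_a in the frame of gauge between -0.012 and 0.012 m and z of prop_a in the frame of gauge between 0.035 and 0.041 m and angle between the x axis of prop_a and the x axis of gauge, either way round below 0.12 rad and contact force between prop_a and gauge above 0.1 N) or (x of prop_b in the frame of tray_long between -0.018 and 0.018 m and y of prop_b in the frame of tray_long between -0.016 and 0.016 m and z of prop_b in the frame of tray_long between 0.0135 and 0.0185 m and x of prop_c in the frame of gauge between -0.006 and 0.006 m and y of prop_c in the frame of gauge between -0.012 and 0.012 m and z of prop_c in the frame of gauge between 0.019 and 0.025 m and angle between the x axis of prop_c and the x axis of gauge, either way round below 0.12 rad and contact force between prop_c and gauge above 0.1 N) or (x of prop_c in the frame of tray_short between -0.018 and 0.018 m and y of prop_c in the frame of tray_short between -0.016 and 0.016 m and z of prop_c in the frame of tray_short between 0.0135 and 0.0185 m and x of prop_a in the frame of gauge between -0.006 and 0.006 m and y of prop_a in the frame of gauge between -0.012 and 0.012 m and z of prop_a in the frame of gauge between 0.035 and 0.041 m and angle between the x axis of prop_a and the x axis of gauge, either way round below 0.12 rad and contact force between prop_a and gauge above 0.1 N) or (x of prop_c in the frame of tray_short between -0.018 and 0.018 m and y of prop_c in the frame of tray_short between -0.016 and 0.016 m and z of prop_c in the frame of tray_short between 0.0135 and 0.0185 m and x of prop_b in the frame of gauge between -0.006 and 0.006 m and y of prop_b in the frame of gauge between -0.012 and 0.012 m and z of prop_b in the frame of gauge between 0.051 and 0.057 m and angle between the x axis of prop_b and the x axis of gauge, either way round below 0.12 rad and contact force between prop_b and gauge above 0.1 N))), for 0.2 s.
3. two props lie flat in their trays and the third rests on its own step of the gauge (((x of prop_b in the frame of tray_long between -0.018 and 0.018 m and y of prop_b in the frame of tray_long between -0.016 and 0.016 m and z of prop_b in the frame of tray_long between 0.0135 and 0.0185 m and x of prop_c in the frame of tray_short between -0.018 and 0.018 m and y of prop_c in the frame of tray_short between -0.016 and 0.016 m and z of prop_c in the frame of tray_short between 0.0135 and 0.0185 m and x of prop_a in the frame of gauge between -0.006 and 0.006 m and y of prop_a in the frame of gauge between -0.012 and 0.012 m and z of prop_a in the frame of gauge between 0.035 and 0.041 m and angle between the x axis of prop_a and the x axis of gauge, either way round below 0.12 rad and contact force between prop_a and gauge above 0.1 N) or (x of prop_a in the frame of tray_mid between -0.018 and 0.018 m and y of prop_a in the frame of tray_mid between -0.016 and 0.016 m and z of prop_a in the frame of tray_mid between 0.0135 and 0.0185 m and x of prop_c in the frame of tray_short between -0.018 and 0.018 m and y of prop_c in the frame of tray_short between -0.016 and 0.016 m and z of prop_c in the frame of tray_short between 0.0135 and 0.0185 m and x of prop_b in the frame of gauge between -0.006 and 0.006 m and y of prop_b in the frame of gauge between -0.012 and 0.012 m and z of prop_b in the frame of gauge between 0.051 and 0.057 m and angle between the x axis of prop_b and the x axis of gauge, either way round below 0.12 rad and contact force between prop_b and gauge above 0.1 N) or (x of prop_a in the frame of tray_mid between -0.018 and 0.018 m and y of prop_a in the frame of tray_mid between -0.016 and 0.016 m and z of prop_a in the frame of tray_mid between 0.0135 and 0.0185 m and x of prop_b in the frame of tray_long between -0.018 and 0.018 m and y of prop_b in the frame of tray_long between -0.016 and 0.016 m and z of prop_b in the frame of tray_long between 0.0135 and 0.0185 m and x of prop_c in the frame of gauge between -0.006 and 0.006 m and y of prop_c in the frame of gauge between -0.012 and 0.012 m and z of prop_c in the frame of gauge between 0.019 and 0.025 m and angle between the x axis of prop_c and the x axis of gauge, either way round below 0.12 rad and contact force between prop_c and gauge above 0.1 N))), for 0.2 s.
At the end, for the whole second after the job is handed in: All three props lie flat and still on the floor of their own tray: 44 mm prop in the short tray, 64 mm in the middle one, 84 mm in the long one (centre within 18 mm along and 16 mm across of the tray's centre, height within 2.5 mm of resting on its floor) (x of prop_a in the frame of tray_mid between -0.018 and 0.018 m and y of prop_a in the frame of tray_mid between -0.016 and 0.016 m and z of prop_a in the frame of tray_mid between 0.0135 and 0.0185 m and linear speed of each of prop_a, prop_b, prop_c below 0.02 m/s and x of prop_b in the frame of tray_long between -0.018 and 0.018 m and y of prop_b in the frame of tray_long between -0.016 and 0.016 m and z of prop_b in the frame of tray_long between 0.0135 and 0.0185 m and x of prop_c in the frame of tray_short between -0.018 and 0.018 m and y of prop_c in the frame of tray_short between -0.016 and 0.016 m and z of prop_c in the frame of tray_short between 0.0135 and 0.0185 m); the robot touches nothing.
It fails at once if a bystander is shifted by more than 30 mm (distance of any of jar_big, jar_small, cup, bowl, lid, stilt, mug, brush from where it was at the start of the episode above 0.03 m).
It fails at once if a prop is dropped: it falls free of the fingers faster than 0.6 m/s (a fall of about 20 mm) ((linear speed of prop_a above 0.6 m/s and contact force between prop_a and the fingers below 0.05 N) or (linear speed of prop_b above 0.6 m/s and contact force between prop_b and the fingers below 0.05 N) or (linear speed of prop_c above 0.6 m/s and contact force between prop_c and the fingers below 0.05 N)).
It also fails if it takes over 72 s, if anything falls off the work surface, if the arm or the gripper's body presses on something with over 40 N, if the wrist force passes 120 N, or if a joint passes its speed limit or range.

## Working session

There is one attempt and no reset: what is moved stays moved. The work goes in short steps, Python scripts to look and compute and a tool call to move; the robot and the scene stay as the last step left them, time stands still between calls to the robot, and variables do not carry over. Pictures are saved under pics/ and viewed, and the job is handed in when it is done.

Besides the shell and the picture viewer there is one more tool, called after "Call:" in YAML: its name, and indented under it one key for each argument. servo_tool: Moves the arm, as the interface text tells. Its arguments: {"type":"object","properties":{"increments":{"type":"string"}},"required":["increments"]}

```bash
ls; mkdir -p pics
python3 - <<'E'
from plant import ctrl, viewer
import cv2
s=ctrl.sense(); print({k:s[k] for k in ('time','position','ee_rot','width','force')})
for n in ('scene','side','wrist'):
    im=viewer.get_image(n); cv2.imwrite(f'pics/{n}0.png',im[:,:,::-1]); print(n,viewer.camera_params(n))
E
```

```text
pics
{'time': 0.0, 'position': array([5.49753719e-01, 5.21947520e-05, 2.63143594e-01]), 'ee_rot': array([-6.09241190e-04,  7.07102888e-01,  7.07110305e-01, -3.88805977e-04]), 'width': 1.0031135793732666, 'force': array([ 0.94775578,  1.33435873, -0.39952294])}
scene {'fx': 402.3883390890015, 'fy': 402.3883390890015, 'cx': 252.34393028175845, 'cy': 196.41973717045488, 'dist_coeffs': array([0.04442408, 0.        , 0.        , 0.        , 0.        ]), 'origin': array([1.12855301, 0.35040908, 1.17028733]), 'attitude': array([-0.14316182,  0.49148561,  0.82111737, -0.25241405])}
side {'fx': 419.56178212910044, 'fy': 419.56178212910044, 'cx': 252.4260199795852, 'cy': 193.79212541490702, 'dist_coeffs': array([-0.14915625,  0.        ,  0.        ,  0.        ,  0.        ]), 'origin': array([-0.23114481,  0.69574302,  0.76635797]), 'attitude': array([ 0.1774746 , -0.36287123,  0.81304644, -0.41926451])}
wrist {'fx': 305.3930845895045, 'fy': 305.3930845895045, 'cx': 255.65787355452107, 'cy': 191.8887391838634, 'dist_coeffs': array([-0.00828272,  0.        ,  0.        ,  0.        ,  0.        ]), 'T_tool_cam': array([[-2.00631515e-04, -9.58782170e-01, -2.84142061e-01,
         7.34304605e-02],
       [ 9.99999155e-01,  1.72677873e-04, -1.28876313e-03,
         8.79369103e-04],
       [ 1.28470816e-03, -2.84142079e-01,  9.58781325e-01,
        -1.21525930e-01],
       [ 0.00000000e+00,  0.00000000e+00,  0.00000000e+00,
         1.00000000e+00]])}
```

View pics/scene0.png

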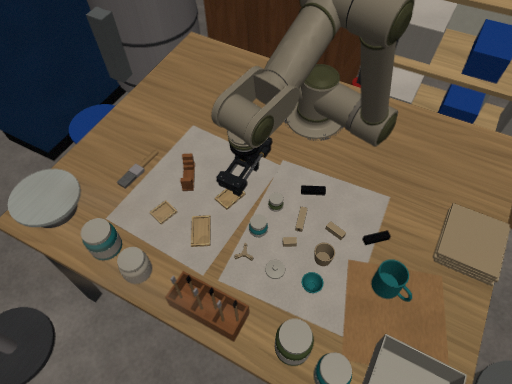

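View pics/side0.png

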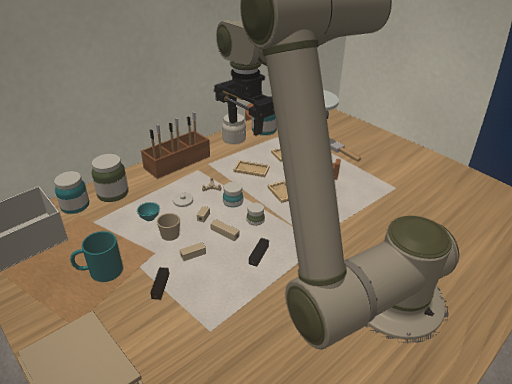

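View pics/wrist0.png

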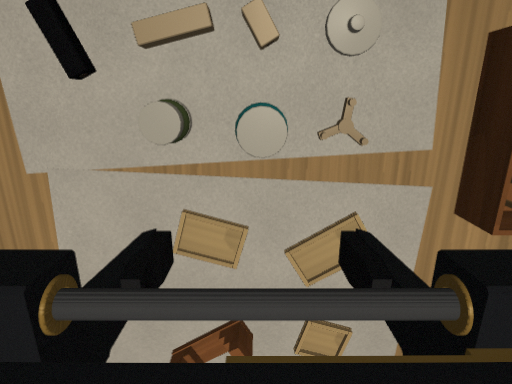

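The scene view shows three buff bars at about (302,218), (336,230) and (289,242). The black look-alikes are at (313,190) and (376,238), and I'll leave those alone. The gauge is at (188,172) and the trays at (163,212), (201,230) and (230,197). Next I'll localise them with code.

```bash
cat > h.py <<'E'
import numpy as np, cv2
from scipy.spatial.transform import Rotation as R
from plant import ctrl, viewer
def rot(q): return R.from_quat([q[1],q[2],q[3],q[0]])
def grab(n,save=None):
    s=ctrl.sense(); im=viewer.get_image(n); p=viewer.camera_params(n)
    if n=='wrist':
        T=np.eye(4); T[:3,:3]=rot(s['ee_rot']).as_matrix(); T[:3,3]=s['position']; T=T@p['T_tool_cam']; o,A=T[:3,3],T[:3,:3]
    else: o,A=p['origin'],rot(p['attitude']).as_matrix()
    K=np.array([[p['fx'],0,p['cx']],[0,p['fy'],p['cy']],[0,0,1]])
    bgr=im[:,:,::-1].copy()
    if save: cv2.imwrite('pics/'+save,bgr)
    return bgr,(K,np.array(p['dist_coeffs']),o,A),s
def cast(uv,c,z):
    K,d,o,A=c; u=cv2.undistortPoints(np.array(uv,float).reshape(-1,1,2),K,d).reshape(-1,2)
    r=np.c_[u,np.ones(len(u))]@A.T
    return o+r*((z-o[2])/r[:,2])[:,None]
def proj(P,c):
    K,d,o,A=c; return cv2.projectPoints(np.array(P,float).reshape(-1,3),R.from_matrix(A.T).as_rotvec(),-A.T@o,K,d)[0].reshape(-1,2)
E
python3 - <<'E'
import cv2
a=cv2.imread('pics/scene0.png'); cv2.imwrite('pics/scene_cropR.png',cv2.resize(a[170:300,230:400],None,fx=4.5,fy=4.5,interpolation=cv2.INTER_CUBIC))
cv2.imwrite('pics/scene_cropL.png',cv2.resize(a[145:265,135:265],None,fx=5,fy=5,interpolation=cv2.INTER_CUBIC))
hsv=cv2.cvtColor(a,cv2.COLOR_BGR2HSV); print([ (p,hsv[p[1],p[0]]) for p in [(302,218),(336,230),(289,242),(270,210),(320,260),(163,212),(188,175)]])
E
```

```text
[((302, 218), array([ 18,  86, 137], dtype=uint8)), ((336, 230), array([ 18,  86, 137], dtype=uint8)), ((289, 242), array([ 18,  84, 139], dtype=uint8)), ((270, 210), array([ 17,  32, 144], dtype=uint8)), ((320, 260), array([17, 92, 58], dtype=uint8)), ((163, 212), array([ 17, 102, 148], dtype=uint8)), ((188, 175), array([ 12, 163, 108], dtype=uint8))]
```

View pics/scene_cropR.png

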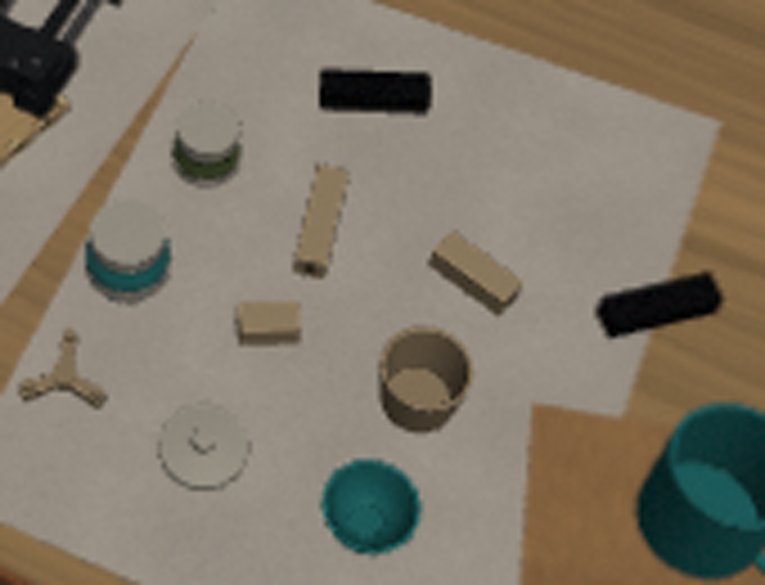

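View pics/scene_cropL.png

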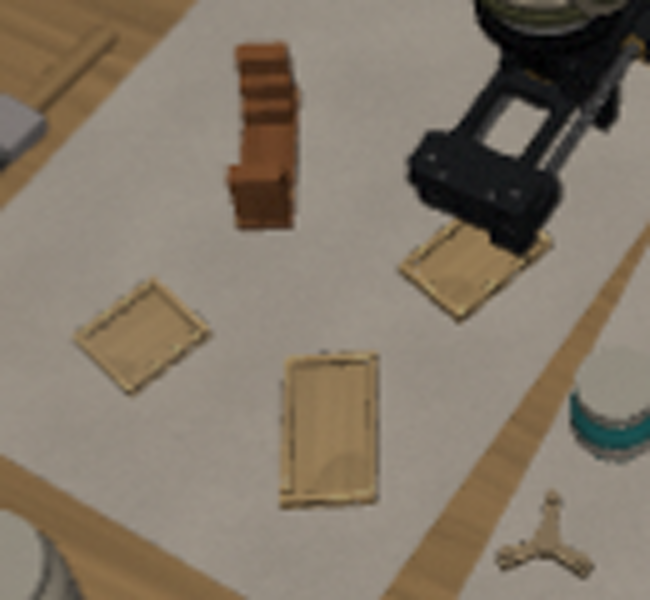

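The crops show the long prop at scene (302,218), the mid one at (336,230) and the short one at (289,242). Tray long is at (201,230), short at (163,212) and mid at (230,197). The gauge is at (188,172).

Run:
```python
from h import *
import sys
def props(bgr,c,smin,box):
    hsv=cv2.cvtColor(bgr,cv2.COLOR_BGR2HSV)
    m=((hsv[:,:,1]>smin)&(hsv[:,:,2]>40)).astype(np.uint8)*255
    cs,_=cv2.findContours(m,cv2.RETR_EXTERNAL,cv2.CHAIN_APPROX_NONE)
    for k in cs:
        a=cv2.contourArea(k)
        if a<60: continue
        M=cv2.moments(k); u=(M['m10']/M['m00'],M['m01']/M['m00'])
        if not(box[0]<u[0]<box[2] and box[1]<u[1]<box[3]): continue
        P=cast(k,c,.012)[:,:2]*1000
        r=cv2.minAreaRect(P.astype(np.float32))
        print(np.round(u),a,'cen',np.round(cast([u],c,.012)[0,:2],4),'rect',np.round(r[0],1),np.round(r[1],1),round(r[2],1))
for n,box in (('scene',(140,145,400,300)),('wrist',(0,0,450,350)),('side',(100,140,360,300))):
    b,c,s=grab(n); print(n)
    props(b,c,58,box)
```

```text
scene
[312. 282.] 328.0 cen [0.6446 0.2761] rect [643.8 275.7] [63.2 63.7] 69.9
[324. 254.] 344.5 cen [0.5406 0.2706] rect [540.3 272.5] [75.8 63.3] 28.2
[244. 253.] 81.5 cen [0.6588 0.0482] rect [650.2  45.8] [56.1 55.6] 20.3
[289. 241.] 110.0 cen [0.5523 0.1567] rect [552.6 157.5] [32.3 42.9] 28.1
[335. 230.] 162.5 cen [0.4454 0.2704] rect [445.3 270.4] [66.6 33.8] 75.3
[200. 231.] 549.0 cen [ 0.6538 -0.1171] rect [ 652.6 -118. ] [115.8  62.9] 31.8
[301. 219.] 145.5 cen [0.4585 0.1543] rect [457.6 154.1] [96.  23.4] 13.6
[163. 212.] 333.5 cen [ 0.6513 -0.2683] rect [ 650.6 -268.7] [67.7 70.4] 72.3
[228. 198.] 295.0 cen [ 0.5014 -0.1031] rect [ 489.8 -102.3] [66.7 92.8] 73.6
[188. 172.] 404.5 cen [ 0.4722 -0.2873] rect [ 468.  -291.2] [169.7  49.6] 30.2
[276. 181.] 100934.0 cen [0.3595 0.011 ] rect [ 215.5 -382.8] [1779.6 2451.2] 15.4
wrist
[308. 347.] 5933.0 cen [ 0.6291 -0.2808] rect [ 680.4 -270.3] [ 77.4 523.4] 90.0
[ 53. 305.] 1064.0 cen [ 0.258  -0.2078] rect [ 262.4 -208.1] [112.8  48.3] 71.8
[321. 250.] 2537.5 cen [ 0.6385 -0.1194] rect [ 650.4 -119.4] [110.5  67. ] 31.3
[20
[... 820 characters left out ...]
.2] 12.5
[255. 218.] 60.0 cen [0.4409 0.0575] rect [442.6  55.1] [46.2 31.6] 48.8
[169. 226.] 466.5 cen [0.5745 0.2609] rect [576.  262.8] [ 62.5 115.2] 55.6
[203. 214.] 126.0 cen [0.5541 0.1566] rect [554.6 156.3] [32.3 66.4] 34.8
[148. 211.] 279.5 cen [0.6713 0.2694] rect [672.4 271.7] [63.1 84.9] 49.0
[248. 201.] 226.0 cen [0.5135 0.0181] rect [471.4  32. ] [ 75.7 246.5] 87.7
[279. 191.] 262.5 cen [ 0.4897 -0.0906] rect [491.7 -85.3] [ 58.1 112.3] 48.9
[252. 168.] 371.0 cen [ 0.6435 -0.1136] rect [ 644.7 -113.9] [113.1  76.9] 31.3
[277. 154.] 75.5 cen [ 0.6555 -0.2473] rect [ 656.5 -243.8] [35.3 98.1] 49.2
[274. 274.] 74844.0 cen [0.2519 0.1679] rect [  357.1 -1447.8] [4404.4 1322.4] 87.9
```

Call:
servo_tool:
  increments: "0 0 0 -40 -10 0 0;0 0 0 -80 -20 0 0;0 0 0 -120 -30 0 0;0 0 0 -160 -30 0 0;0 0 0 -200 -30 0 0;0 0 0 -240 -30 0 0;0 0 0 -280 -30 0 0;0 0 0 -320 -30 0 0;0 0 0 -340 -30 0 0;0 0 0 -340 -30 0 0;0 0 0 -340 -30 0 0;0 0 0 -340 -30 0 0"

```text
time: 1.3
position: [0.52, -0.3391, 0.2637]
ee_rot: [-0.0, 0.707, 0.707, 0.0]
force: [-0.9, -0.4, -0.1]
width: 1.001
```

Run:
```python
from h import *
b,c,s=grab('wrist','wrist1.png'); print(s['time'],s['position'],s['ee_rot'])
np.savez('w1.npz',K=c[0],d=c[1],o=c[2],A=c[3])
cv2.imwrite('pics/wrist1_crop.png',cv2.resize(b[0:240,100:500],None,fx=2,fy=2,interpolation=cv2.INTER_CUBIC))
```

```text
1.3 [ 0.5200458  -0.33908316  0.263683  ] [-2.91593749e-04  7.06913244e-01  7.07300193e-01  1.27247616e-04]
```

View pics/wrist1_crop.png

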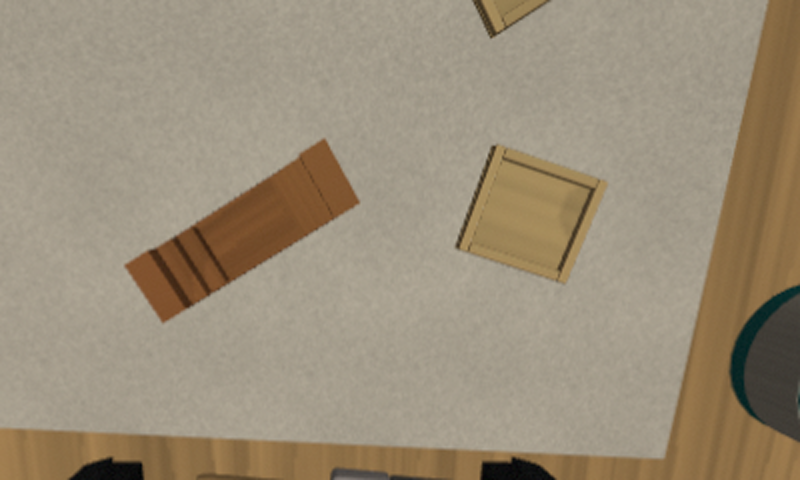

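Run:
```python
from h import *
f=np.load('w1.npz'); c=(f['K'],f['d'],f['o'],f['A'])
b=cv2.imread('pics/wrist1.png')
def cr(p): return np.array(p,float)/2+[100-.25,-.25]
def meas(mask,z,x0,x1):
    cs,_=cv2.findContours(mask,cv2.RETR_EXTERNAL,cv2.CHAIN_APPROX_NONE)
    for k in cs:
        if cv2.contourArea(k)<800: continue
        r=cv2.minAreaRect((cast(k,c,z)[:,:2]*1000).astype(np.float32)); print('rect z',z,np.round(r[0],1),np.round(r[1],1),round(r[2],1))
q=cast(cr([(126,265),(163,322),(359,203),(325,139)]),c,.06)[:,:2]*1000
print(np.round(q,1),'cen',q.mean(0),'lens',[np.linalg.norm(q[i]-q[(i+1)%4]).round(1) for i in range(4)])
d=(q[2]+q[3]-q[0]-q[1]); print('yaw',np.degrees(np.arctan2(d[1],d[0])))
i=cast(cr([(153,250),(188,306),(331,218),(300,155)]),c,.06)[:,:2]*1000; print('inner cen',i.mean(0),np.linalg.norm(i[0]+i[1]-i[2]-i[3])/2)
q=cast(cr([(497,145),(606,183),(566,283),(457,248)]),c,.012)[:,:2]*1000
print('short cen',q.mean(0),[np.linalg.norm(q[i]-q[(i+1)%4]).round(1) for i in range(4)],np.degrees(np.arctan2(*(q[1]-q[0])[::-1])),np.degrees(np.arctan2(*(q[3]-q[0])[::-1])))
hsv=cv2.cvtColor(b,cv2.COLOR_BGR2HSV); m=((hsv[:,:,1]>70)&(hsv[:,:,2]>40)).astype(np.uint8)*255; m[200:]=0;m[:,420:]=0
meas(m,.06,0,0); meas(m,.012,0,0)
```

```text
[[ 422.7 -296.6]
 [ 440.1 -326.9]
 [ 544.5 -265.3]
 [ 527.  -234.8]] cen [ 483.59156993 -280.90855518] lens [np.float64(35.0), np.float64(121.2), np.float64(35.2), np.float64(121.2)]
yaw 30.60627893948964
inner cen [ 484.1109425  -280.53323401] 89.34861201382802
short cen [ 649.96259423 -272.49064143] [np.float64(68.4), np.float64(60.2), np.float64(70.8), np.float64(60.8)] -17.472184538277123 -108.26722092554337
rect z 0.06 [ 632.6 -271.2] [53.8 62.9] 72.9
rect z 0.06 [ 483.2 -280.8] [122.4  36.1] 30.7
rect z 0.06 [ 272.8 -271.9] [201.7  68.4] 86.5
rect z 0.012 [ 649.1 -272. ] [61.7 72.2] 72.9
rect z 0.012 [ 477.6 -283. ] [140.5  41.4] 30.7
rect z 0.012 [ 236.2 -272.9] [231.4  78.4] 86.5
```

```bash
cat >> h.py <<'E'
def plan(x,y,z,psi):
    s=ctrl.sense(); Rm=rot(s['ee_rot']).as_matrix(); d=Rm.T@(np.array([x,y,z])-s['position'])*1000
    cur=np.degrees(np.arctan2(Rm[1,0],Rm[0,0])); t=(cur-psi+180)%360-180
    print('t %.2f psi %.2f turn z %.1f shift %s  rows>= %.1f,%.1f'%(s['time'],cur,t,np.round(d,1),abs(t)/7.16,np.linalg.norm(d)/41.7))
E
python3 -c "
from h import *
plan(.4587,.154,.13,13.1)"
```

```text
t 1.35 psi 90.07 turn z 77.0 shift [492.8 -60.9 134.1]  rows>= 10.7,12.3
```

Call:
servo_tool:
  increments: "0 0 5 30 -4 5 0.5;0 0 10 65 -8 10 0.5;0 0 17 100 -12 15 0.5;0 0 23 135 -17 20 0.5;0 0 29 170 -21 25 0.5;0 0 35 205 -25 35 0.5;0 0 41 240 -30 45 0.5;0 0 47 275 -34 55 0.5;0 0 53 310 -38 65 0.5;0 0 59 345 -43 80 0.5;0 0 65 380 -47 95 0.5;0 0 71 415 -51 110 0.5;0 0 77 450 -56 120 0.5;0 0 77 480 -60 130 0.5;0 0 77 493 -61 134 0.5;0 0 77 493 -61 134 0.5;0 0 77 493 -61 134 0.5"

```text
time: 2.77
position: [0.4584, 0.1539, 0.1301]
ee_rot: [0.0, 0.993, 0.115, 0.0]
force: [-0.2, 0.5, 0.1]
width: 0.501
```

Run:
```python
from h import *
b,c,s=grab('wrist','wrist2.png'); print(s['time'],s['position'],s['width'])
k=proj([[.4587+a*np.cos(np.radians(13.1)),.154+a*np.sin(np.radians(13.1)),.024] for a in (-.042,0,.042)],c); print(k.round())
hsv=cv2.cvtColor(b,cv2.COLOR_BGR2HSV); print(hsv[int(k[1,1]),int(k[1,0])])
plan(.4587,.154,.035,13.1)
```

```text
2.7667 [0.45835876 0.15394037 0.13009966] 0.501314640548125
[[256. 248.]
 [256. 199.]
 [256. 146.]]
[ 19  88 169]
t 2.82 psi 13.08 turn z -0.0 shift [ 0.  -0.9 95.3]  rows>= 0.0,2.3
```

View pics/wrist2.png

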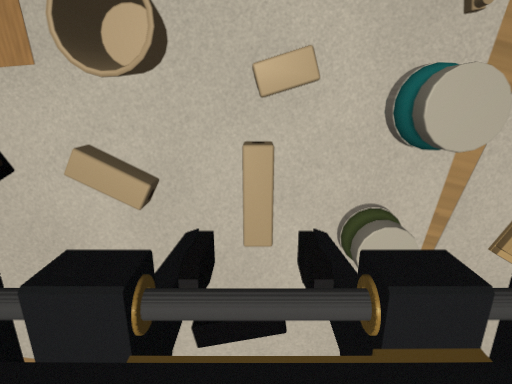

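The wrist view shows the buff long prop centred between the jaws (rows 142–246, column 258). It is plain buff, not black, so this is the right bar. I'll descend and grip it.

Call:
servo_tool:
  increments: "0 0 0 1 0 25 0.5;0 0 0 1 0 50 0.5;0 0 0 1 0 75 0.5;0 0 0 1 0 88 0.5;0 0 0 1 0 95 0.5;0 0 0 1 0 95 0.5;0 0 0 1 0 95 1;0 0 0 1 0 95 1;0 0 0 1 0 95 1;0 0 0 1 0 95 1;0 0 0 1 0 95 1;0 0 0 1 0 95 1;0 0 0 1 0 85 1;0 0 0 1 0 65 1;0 0 0 1 0 35 1;0 0 0 1 0 0 1;0 0 0 1 0 -20 1;0 0 0 1 0 -20 1;0 0 0 1 0 -20 1"

```text
time: 4.4
position: [0.46, 0.1533, 0.1503]
ee_rot: [0.0, 0.994, 0.113, 0.001]
force: [0.3, -0.4, -0.9]
width: 0.27
```

Run:
```python
from h import *
b,c,s=grab('wrist','wrist3.png'); print(s['time'],s['position'],s['width'],s['force'])
plan(.4836,-.2808,.17,30.65)
```

```text
4.4 [0.46000008 0.15331189 0.15034478] 0.27024717730187037 [ 0.31409073 -0.35345702 -0.89144971]
t 4.45 psi 13.00 turn z -17.6 shift [-74.2 428.3 -20.8]  rows>= 2.5,10.4
```

View pics/wrist3.png

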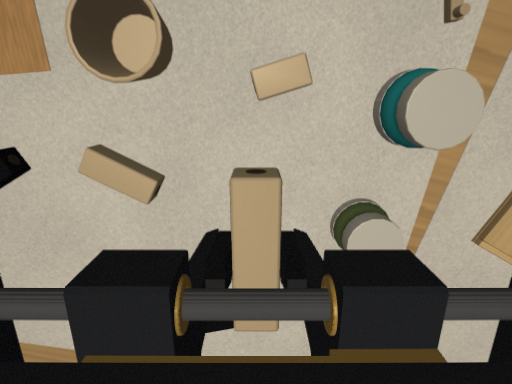

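```bash
cat >> h.py <<'E'
def heldx(rows,tz=.011,col=256):
    # tool-x/y (mm) of image points on the held prop's top plane (tool z = tz)
    p=viewer.camera_params('wrist'); T=np.array(p['T_tool_cam']); K=np.array([[p['fx'],0,p['cx']],[0,p['fy'],p['cy']],[0,0,1]])
    uv=np.array([r if np.ndim(r) else (col,r) for r in rows],float)
    u=cv2.undistortPoints(uv.reshape(-1,1,2),K,np.array(p['dist_coeffs'])).reshape(-1,2)
    d=np.c_[u,np.ones(len(u))]@T[:3,:3].T; o=T[:3,3]
    return ((o+d*((tz-o[2])/d[:,2])[:,None])*1000).round(1)
E
python3 - <<'E'
from h import *
b=cv2.imread('pics/wrist3.png'); g=cv2.cvtColor(b,cv2.COLOR_BGR2GRAY)
print(g[162:190,245],g[325:336,256])
print(heldx([168,180,329]))
E
```

```text
[178 178 178 175 176 138  88  79  72  63  74  83  83  85  87 108 134 144
 148 154 155 156 156 156 156 154 155 156] [148 147 147 149 151 133 150 170 173 169 171]
[[ 45.8   0.2  11. ]
 [ 40.3   0.2  11. ]
 [-40.2   0.2  11. ]]
```

Gripped at 23.8 mm opening, with the prop level and its centre within 0.5 mm of the TCP. Now to the gauge.

Call:
servo_tool:
  increments: "0 0 -1 -4 20 -2 1;0 0 -2 -9 50 -5 1;0 0 -4 -14 82 -10 1;0 0 -6 -20 115 -15 1;0 0 -8 -26 150 -20 1;0 0 -9 -32 185 -20 1;0 0 -11 -38 220 -20 1;0 0 -13 -44 255 -20 1;0 0 -15 -50 290 -20 1;0 0 -17 -56 325 -20 1;0 0 -17.6 -62 358 -20 1;0 0 -17.6 -67 388 -20 1;0 0 -17.6 -71 411 -20 1;0 0 -17.6 -74 424 -20 1;0 0 -17.6 -74 428 -20 1;0 0 -17.6 -74 428 -20 1;0 0 -17.6 -74 428 -20 1"

```text
time: 5.87
position: [0.484, -0.2792, 0.1691]
ee_rot: [-0.001, 0.964, 0.264, -0.0]
force: [0.0, 1.3, -0.8]
width: 0.269
```

Run:
```python
from h import *
b,c,s=grab('wrist','wrist4.png'); print(s['time'],s['position'],s['width'],s['force'])
plan(.4836,-.2808,.077,30.65)
b,c,s=grab('side'); cv2.imwrite('pics/side4.png',cv2.resize(b[60:220,200:400],None,fx=3.5,fy=3.5,interpolation=cv2.INTER_CUBIC))
```

```text
5.8667 [ 0.4840197  -0.27915637  0.16913631] 0.26942845830958045 [ 0.04529114  1.34269611 -0.80361261]
t 5.92 psi 30.67 turn z 0.0 shift [-1.3  1.4 92.4]  rows>= 0.0,2.2
```

View pics/wrist4.png

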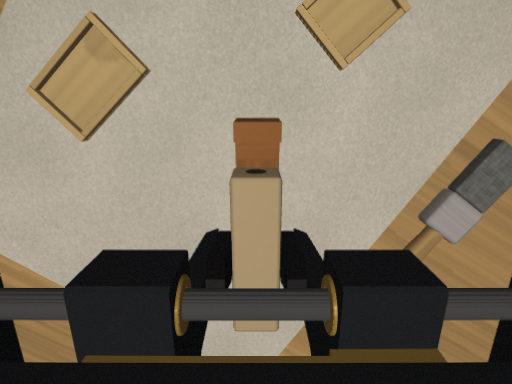

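Run:
```python
from h import *
b,c,s=grab('wrist')
g=b.astype(int)
print(g[112:126,257].tolist(), g[130,226:290,0].tolist())
t=s['position']
Rm=rot(s['ee_rot']).as_matrix()
q=cast([(257,118.5),(257,142),(233.5,130),(281.5,130)],c,.06); print(((q-t)@Rm*1000).round(1))
print(((np.array([.4836,-.2808,.06])-t)@Rm*1000).round(1))
plan(.4836,-.2808,.077,30.65)
```

```text
[[147, 164, 172], [150, 168, 176], [155, 174, 182], [156, 175, 184], [153, 171, 180], [133, 151, 161], [80, 95, 111], [21, 43, 69], [27, 45, 71], [24, 44, 73], [43, 76, 118], [54, 91, 138], [51, 90, 138], [50, 90, 138]] [156, 156, 157, 155, 153, 153, 152, 94, 58, 52, 53, 54, 53, 53, 51, 52, 52, 52, 49, 51, 52, 52, 53, 53, 52, 52, 52, 51, 49, 51, 50, 51, 49, 51, 50, 49, 52, 53, 50, 50, 52, 50, 49, 50, 49, 49, 52, 48, 50, 50, 53, 49, 51, 50, 50, 72, 149, 155, 151, 154, 152, 150, 150, 149]
[[ 61.8   1.2 109.6]
 [ 44.5   1.2 109.6]
 [ 53.4 -16.3 109.7]
 [ 53.4  19.4 109.6]]
[ -1.4   1.3 109.6]
t 6.02 psi 30.68 turn z 0.0 shift [-1.4  1.1 92.8]  rows>= 0.0,2.2
```

The gauge edges in this view agree with the first measurement. The offset is −1.8, +1.5 mm. I'll lower in, open slightly to let it rest, then check.

Call:
servo_tool:
  increments: "0 0 0 -1.8 1.5 15 1;0 0 0 -1.8 1.5 40 1;0 0 0 -1.8 1.5 62 1;0 0 0 -1.8 1.5 72 1;0 0 0 -1.8 1.5 78 1;0 0 0 -1.8 1.5 83 1;0 0 0 -1.8 1.5 87 1;0 0 0 -1.8 1.5 90 1;0 0 0 -1.8 1.5 92 1;0 0 0 -1.8 1.5 92.5 1;0 0 0 -1.8 1.5 92.5 1;0 0 0 -1.8 1.5 92.5 1;0 0 0 -1.8 1.5 92.5 1"

```text
time: 7.1
position: [0.4835, -0.2828, 0.0777]
ee_rot: [0.0, 0.965, 0.264, 0.0]
force: [-0.4, 1.5, 2.8]
width: 0.265
```

Run:
```python
from h import *
b,c,s=grab('wrist','wrist5.png'); print(s['time'],s['position'],s['width'],s['force'])
b,c,s=grab('scene'); cv2.imwrite('pics/scene5.png',cv2.resize(b[120:220,130:260],None,fx=5,fy=5,interpolation=cv2.INTER_CUBIC))
```

```text
7.1 [ 0.48352081 -0.28279158  0.0776956 ] 0.26456297409199586 [-0.39665574  1.48036915  2.75673893]
```

View pics/wrist5.png

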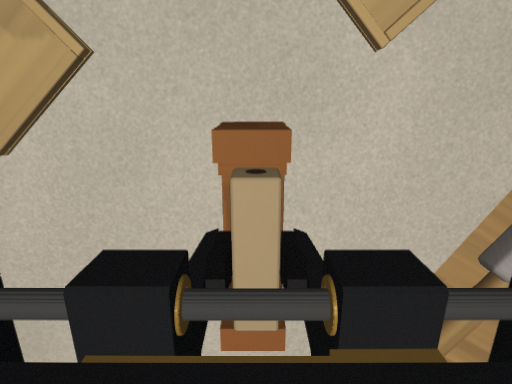

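View pics/scene5.png

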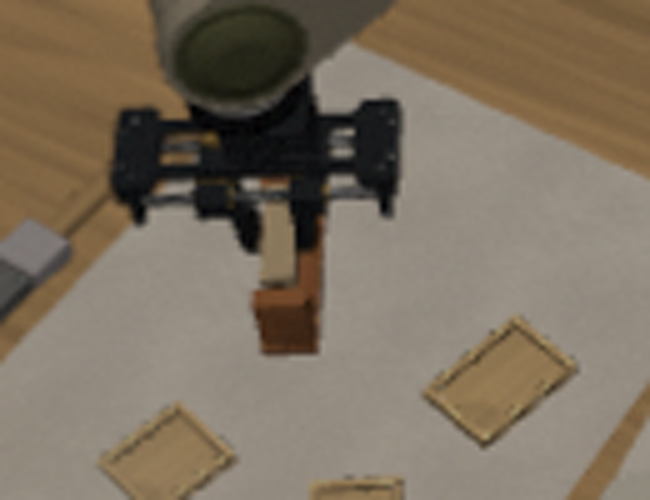

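The prop sits between the slot ends and contact force is up at 2.8 N. I'll release it so it rests, then re-grip and lift.

Call:
servo_tool:
  increments: "0 0 0 0 0 0 0.62;0 0 0 0 0 0 0.62;0 0 0 0 0 0 0.62;0 0 0 0 0 0 0.62;0 0 0 0 0 0 0.62;0 0 0 0 0 0 0.62"

```text
time: 7.7
position: [0.4833, -0.2827, 0.0772]
ee_rot: [-0.0, 0.965, 0.264, -0.0]
force: [-1.2, -0.4, -0.4]
width: 0.378
```

Run:
```python
from h import *
b,c,s=grab('wrist','wrist6.png'); print(s['time'],s['position'],s['width'],s['force'])
cv2.imwrite('pics/wrist6c.png',cv2.resize(b[100:370,160:350],None,fx=2.2,fy=2.2))
plan(.651,-.1185,.17,31.4)
```

```text
7.7 [ 0.48332286 -0.28266549  0.07716852] 0.3780671095873527 [-1.17642071 -0.36618058 -0.36885496]
t 7.75 psi 30.60 turn z -0.8 shift [227.9 -56.  -92.8]  rows>= 0.1,6.1
```

View pics/wrist6c.png

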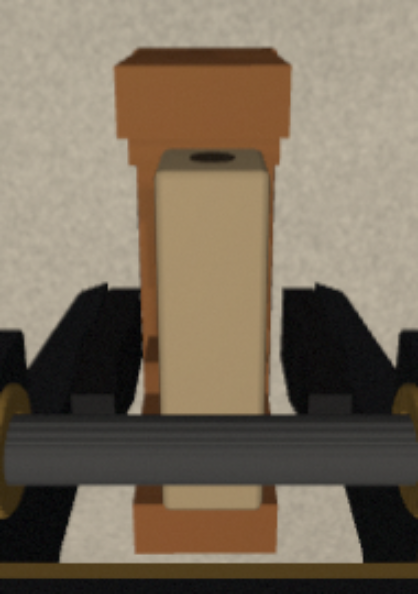

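Released, the prop sits level in the slot and centred to about 1.5 mm. I'll re-grip it and lift.

Call:
servo_tool:
  increments: "0 0 0 0 0 0 1;0 0 0 0 0 0 1;0 0 0 0 0 0 1;0 0 0 0 0 0 1;0 0 0 0 0 0 1;0 0 0 0 0 -8 1;0 0 0 0 0 -25 1;0 0 0 0 0 -45 1;0 0 0 5 -1 -65 1;0 0 -0.8 25 -6 -75 1;0 0 -0.8 55 -13 -75 1;0 0 -0.8 88 -22 -75 1;0 0 -0.8 120 -30 -75 1;0 0 -0.8 152 -38 -75 1;0 0 -0.8 184 -46 -75 1;0 0 -0.8 210 -52 -75 1;0 0 -0.8 225 -55 -75 1;0 0 -0.8 228 -56 -75 1;0 0 -0.8 228 -56 -75 1;0 0 -0.8 228 -56 -75 1"

```text
time: 9.42
position: [0.6505, -0.119, 0.1524]
ee_rot: [0.0, 0.963, 0.27, -0.0]
force: [-0.6, -0.8, -0.7]
width: 0.272
```

Run:
```python
from h import *
b,c,s=grab('wrist','wrist7.png'); print(s['time'],s['position'],s['width'],s['force'])
plan(.651,-.1185,.039,31.4)
```

```text
9.4167 [ 0.65046332 -0.11900081  0.15238988] 0.2716458990085645 [-0.58604279 -0.76058159 -0.7166691 ]
t 9.47 psi 31.34 turn z -0.1 shift [  1.   -0.3 113.4]  rows>= 0.0,2.7
```

View pics/wrist7.png

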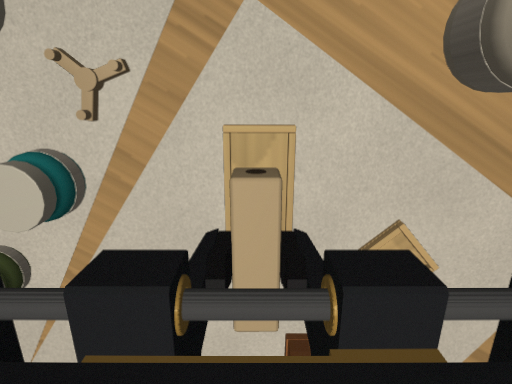

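Run:
```python
from h import *
b,c,s=grab('wrist'); t=s['position']; Rm=rot(s['ee_rot']).as_matrix()
q=cast([(259,125.5),(223,130),(296,130)],c,.012); print(((q-t)@Rm*1000).round(1), s['position'])
```

```text
[[ 54.4   3.  140.4]
 [ 50.7 -27.4 140.4]
 [ 50.7  34.2 140.4]] [ 0.65033637 -0.11932338  0.15244427]
```

Call:
servo_tool:
  increments: "0 0 0 0 3 20 1;0 0 0 0 3 48 1;0 0 0 0 3 74 1;0 0 0 0 3 90 1;0 0 0 0 3 100 1;0 0 0 0 3 106 1;0 0 0 0 3 110 1;0 0 0 0 3 112.5 1;0 0 0 0 3 113 1;0 0 0 0 3 113 1;0 0 0 0 3 113 1"

```text
time: 10.43
position: [0.6529, -0.1211, 0.04]
ee_rot: [0.0, 0.963, 0.271, 0.0]
force: [-0.4, -0.5, -0.4]
width: 0.266
```

Run:
```python
from h import *
b,c,s=grab('wrist','wrist8.png'); print(s['time'],s['position'],s['width'],s['force'])
```

```text
10.4333 [ 0.65293404 -0.12106248  0.04000227] 0.2659431573425748 [-0.35608126 -0.50168656 -0.38828932]
```

View pics/wrist8.png

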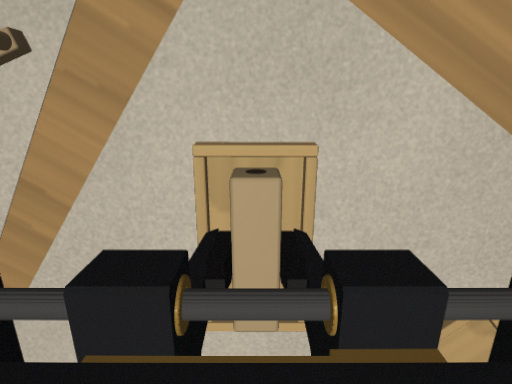

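The prop is inside the tray walls, centred, and just above the floor. I'll lower 1 mm, open, and lift away.

Call:
servo_tool:
  increments: "0 0 0 0 0 1 1;0 0 0 0 0 1.5 1;0 0 0 0 0 1.5 1;0 0 0 0 0 1.5 0.6;0 0 0 0 0 1.5 0.6;0 0 0 0 0 1.5 0.5;0 0 0 0 0 1.5 0.5;0 0 0 0 0 0 0.5;0 0 0 0 0 -15 0.5;0 0 0 0 0 -45 0.5;0 0 0 0 0 -80 0.5;0 0 0 0 0 -105 0.5;0 0 0 0 0 -110 0.5"

```text
time: 11.57
position: [0.6541, -0.1214, 0.1545]
ee_rot: [0.002, 0.963, 0.271, 0.003]
force: [-0.6, -0.0, 1.1]
width: 0.499
```

Run:
```python
from h import *
b,c,s=grab('wrist','wrist9.png'); print(s['time'],s['position'],s['width'],s['force'])
plan(.5545,.1565,.15,119.7)
plan(.5545,.1565,.15,-60.3)
print(s['joint_pos'].round(2))
```

```text
11.5667 [ 0.65411131 -0.12141387  0.15448912] 0.4985287477642947 [-0.56600866 -0.01368577  1.05300307]
t 11.62 psi 31.41 turn z -88.3 shift [  60.1 -288.8    1.7]  rows>= 12.3,7.1
t 11.62 psi 31.41 turn z 91.7 shift [  60.1 -288.8    1.7]  rows>= 12.8,7.1
[-0.36  0.66  1.12  0.    1.35  0.66]
```

View pics/wrist9.png

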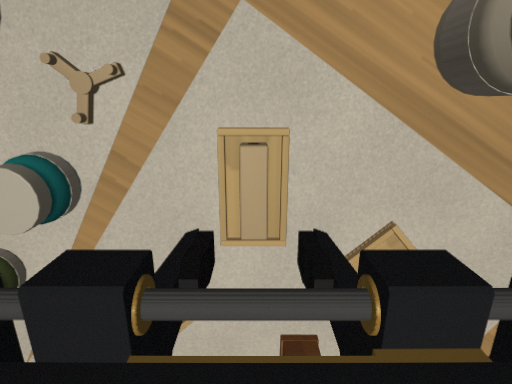

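The long prop lies flat and centred in the long tray, rows 143–240. Next is the short prop.

Call:
servo_tool:
  increments: "0 0 -6 3 -15 0 0.5;0 0 -13 7 -38 0 0.5;0 0 -20 12 -62 0 0.5;0 0 -27 17 -86 0 0.5;0 0 -34 22 -110 0 0.5;0 0 -41 27 -134 0 0.5;0 0 -48 32 -158 0 0.5;0 0 -55 37 -182 0 0.5;0 0 -62 42 -206 0 0.5;0 0 -69 47 -230 0 0.5;0 0 -76 52 -252 0 0.5;0 0 -83 56 -270 0 0.5;0 0 -88.3 59 -284 1 0.5;0 0 -88.3 60 -289 1 0.5;0 0 -88.3 60 -289 1 0.5;0 0 -88.3 60 -289 1 0.5"

```text
time: 12.95
position: [0.5533, 0.1566, 0.1476]
ee_rot: [-0.0, 0.503, 0.864, -0.0]
force: [-0.2, -0.6, -0.2]
width: 0.494
```

Run:
```python
from h import *
b,c,s=grab('wrist','wrist10.png'); print(s['time'],s['position'],s['width'],s['force'])
r=np.radians(119.7)
print(proj([[.5545+a*np.cos(r),.1565+a*np.sin(r),.024] for a in (-.022,0,.022)],c).round())
plan(.5545,.1565,.035,119.7)
```

```text
12.95 [0.5532807  0.15655698 0.14756728] 0.49396821410403957 [-0.18463079 -0.64711484 -0.222952  ]
[[256. 218.]
 [256. 193.]
 [256. 167.]]
t 13.00 psi 119.54 turn z -0.2 shift [ -0.3   1.1 112.7]  rows>= 0.0,2.7
```

View pics/wrist10.png

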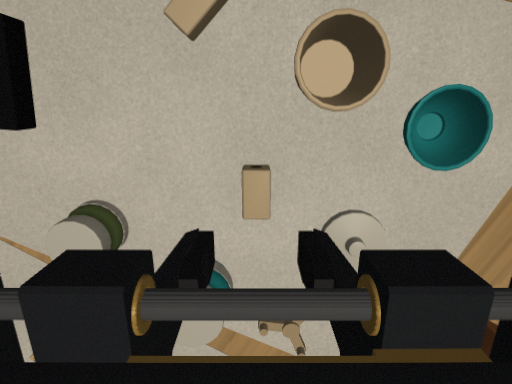

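Run:
```python
from h import *
b,c,s=grab('scene')
cs=cast([(258.5,221),(276,199),(324,248)],c,.054); print(cs.round(3))
r=np.radians(119.7); ux=np.array([np.cos(r),np.sin(r)]); uy=np.array([np.sin(r),-np.cos(r)])
for q in cs[:,:2]: d=q-[.5545,.1565]; print((d@ux*1000).round(),(d@uy*1000).round())
```

```text
[[0.554 0.045 0.054]
 [0.452 0.057 0.054]
 [0.544 0.267 0.054]]
-96.0 -56.0
-36.0 -138.0
101.0 46.0
```

Every bystander is clear of the fingers. The buff short prop is centred between the jaws (column 257, rows 168–219), so I'll grip it.

Call:
servo_tool:
  increments: "0 0 0 0 1 25 0.5;0 0 0 0 1 55 0.5;0 0 0 0 1 85 0.5;0 0 0 0 1 103 0.5;0 0 0 0 1 111 0.5;0 0 0 0 1 112.5 0.5;0 0 0 0 1 112.5 1;0 0 0 0 1 112.5 1;0 0 0 0 1 112.5 1;0 0 0 0 1 112.5 1;0 0 0 0 1 112.5 1;0 0 0 0 1 112.5 1;0 0 0 0 1 105 1;0 0 0 0 1 85 1;0 0 0 0 1 55 1;0 0 0 0 1 20 1;0 0 0 0 1 -8 1;0 0 0 0 1 -8 1;0 0 0 0 1 -8 1"

```text
time: 14.63
position: [0.5544, 0.1576, 0.1579]
ee_rot: [0.001, 0.502, 0.865, 0.001]
force: [-0.6, 0.6, -1.6]
width: 0.265
```

Run:
```python
from h import *
b,c,s=grab('wrist','wrist11.png'); print(s['time'],s['position'],s['width'],s['force'])
plan(.4836,-.2808,.16,30.65)
```

```text
14.6333 [0.55443513 0.15760954 0.15792643] 0.26507579086884686 [-0.62428873  0.55750159 -1.60371897]
t 14.68 psi 119.70 turn z 89.1 shift [-345.9 -278.1   -3.7]  rows>= 12.4,10.6
```

View pics/wrist11.png

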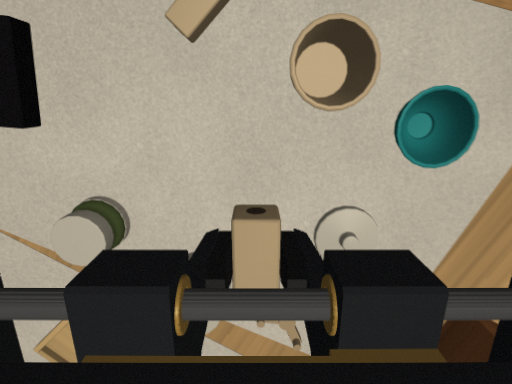

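Run:
```python
from h import *
g=cv2.imread('pics/wrist11.png',0); print(g[202:226,245]); print(heldx([216,217.5,219]))
```

```text
[176 173 132  80  69  70  71  72  73  73  74  74  74  76  74  75  82 105
 130 141 145 147 149 147]
[[22.1  0.8 11. ]
 [21.4  0.8 11. ]
 [20.7  0.8 11. ]]
```

Call:
servo_tool:
  increments: "0 0 5 -12 -10 0 1;0 0 12 -36 -29 0 1;0 0 19 -62 -50 0 1;0 0 26 -89 -71 0 1;0 0 32 -116 -93 0 1;0 0 38 -143 -115 0 1;0 0 45 -170 -137 0 1;0 0 52 -197 -158 0 1;0 0 58 -224 -180 0 1;0 0 65 -251 -202 -2 1;0 0 72 -278 -223 -3 1;0 0 78 -303 -243 -3 1;0 0 84 -324 -260 -3 1;0 0 89 -338 -272 -3 1;0 0 89.1 -345 -277 -3 1;0 0 89.1 -346 -278 -3 1;0 0 89.1 -346 -278 -3 1;0 0 89.1 -346 -278 -3 1"

```text
time: 16.18
position: [0.4842, -0.2795, 0.1588]
ee_rot: [-0.001, 0.964, 0.265, -0.0]
force: [0.1, -0.5, -1.1]
width: 0.265
```

Run:
```python
from h import *
b,c,s=grab('wrist','wrist12.png'); print(s['time'],s['position'],s['width'],s['force'])
t=s['position']; Rm=rot(s['ee_rot']).as_matrix(); print(((np.array([.4836,-.2808,.06])-t)@Rm*1000).round(1))
print(b[105:150,257,2])
q=cast([(257,r) for r in (120,125,130,135,140,145,150)],c,.06); print(((q-t)@Rm*1000)[:,0].round(1))
plan(.4836,-.2808,.045,30.65)
```

```text
16.1833 [ 0.48416697 -0.27950925  0.15875474] 0.2651979319670362 [ 0.09551266 -0.54579148 -1.11360138]
[-1.1  1.  98.8]
[173 177 178 177 171 175 175 174 177 180 183 182 179 137  79  71  75  96
 128 139 140 139 139 140 139 139 141 139 141 139 139 139 142 140 140 139
 140 139 139 140 137 137 137 139 139]
[61.3 57.9 54.4 50.9 47.4 43.8 40.2]
t 16.23 psi 30.76 turn z 0.1 shift [ -1.3   0.9 114. ]  rows>= 0.0,2.7
```

View pics/wrist12.png

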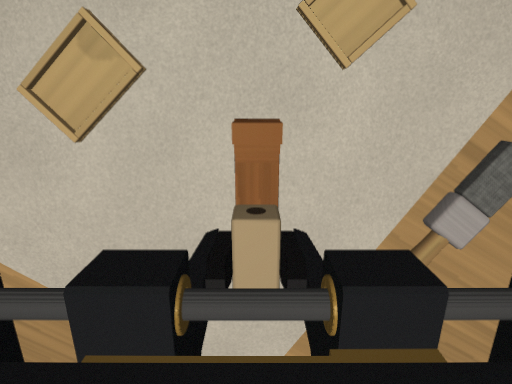

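Call:
servo_tool:
  increments: "0 0 0 -0.7 1 15 1;0 0 0 -0.7 1 40 1;0 0 0 -0.7 1 65 1;0 0 0 -0.7 1 80 1;0 0 0 -0.7 1 90 1;0 0 0 -0.7 1 97 1;0 0 0 -0.7 1 103 1;0 0 0 -0.7 1 108 1;0 0 0 -0.7 1 111 1;0 0 0 -0.7 1 113 1;0 0 0 -0.7 1 114 1;0 0 0 -0.7 1 114.5 1;0 0 0 -0.7 1 114.5 1;0 0 0 -0.7 1 114.5 1"

```text
time: 17.4
position: [0.4842, -0.282, 0.0469]
ee_rot: [0.001, 0.965, 0.264, 0.0]
force: [-4.4, 4.6, 17.1]
width: 0.268
```

Run:
```python
from h import *
b,c,s=grab('wrist','wrist13.png'); print(s['time'],s['position'],s['width'],s['force'])
cv2.imwrite('pics/wrist13c.png',cv2.resize(b[100:370,160:350],None,fx=2.2,fy=2.2))
```

```text
17.4 [ 0.48419057 -0.28202453  0.04693203] 0.26798210679962337 [-4.41609375  4.61678952 17.07879215]
```

View pics/wrist13c.png

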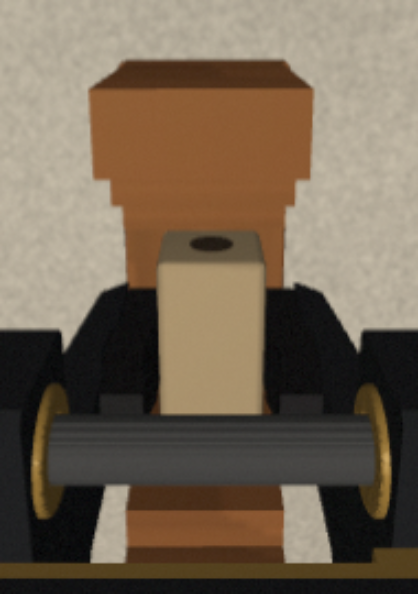

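Contact came at 17 N about 2 mm early. I'll ease up a little and open so it settles, then check.

Call:
servo_tool:
  increments: "0 0 0 0 0 -1 1;0 0 0 0 0 -1.5 0.62;0 0 0 0 0 -1.5 0.62;0 0 0 0 0 -1.5 0.62;0 0 0 0 0 -1.5 0.62;0 0 0 0 0 -1.5 0.62;0 0 0 0 0 -1.5 0.62"

```text
time: 18.03
position: [0.484, -0.282, 0.0461]
ee_rot: [-0.0, 0.965, 0.264, -0.0]
force: [0.3, 0.2, 0.0]
width: 0.38
```

Run:
```python
from h import *
b,c,s=grab('wrist','wrist14.png'); print(s['time'],s['position'],s['width'],s['force'])
cv2.imwrite('pics/wrist14c.png',cv2.resize(b[100:370,160:350],None,fx=2.2,fy=2.2))
```

```text
18.0333 [ 0.48400781 -0.28201722  0.04611942] 0.37961675288401897 [0.29153664 0.21724115 0.00130971]
```

View pics/wrist14c.png

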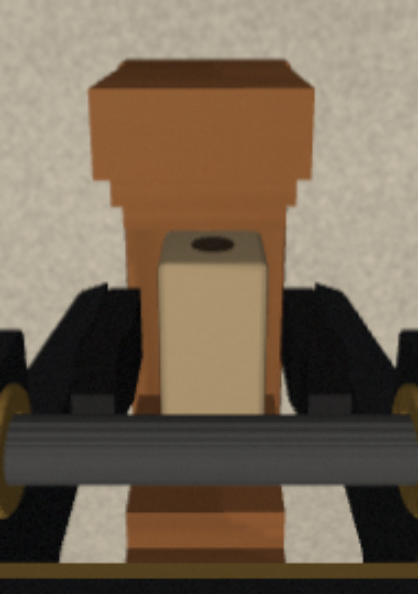

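Released, it rests on the bottom step, level and unmoved. I'll re-grip it and take it to the short tray.

Run:
```python
from h import *
plan(.6497,-.272,.15,-17.2)
```

```text
t 18.08 psi 30.60 turn z 47.8 shift [ 147.7   75.7 -103.9]  rows>= 6.7,4.7
```

Call:
servo_tool:
  increments: "0 0 0 0 0 0 1;0 0 0 0 0 0 1;0 0 0 0 0 0 1;0 0 0 0 0 0 1;0 0 0 0 0 0 1;0 0 0 0 0 -8 1;0 0 0 0 0 -28 1;0 0 0 0 0 -55 1;0 0 0 0 0 -82 1;0 0 6 10 5 -100 1;0 0 12 30 15 -104 1;0 0 18 52 27 -104 1;0 0 24 75 38 -104 1;0 0 30 98 50 -104 1;0 0 36 118 60 -104 1;0 0 42 135 69 -104 1;0 0 47.8 145 74 -104 1;0 0 47.8 148 76 -104 1;0 0 47.8 148 76 -104 1;0 0 47.8 148 76 -104 1"

```text
time: 19.75
position: [0.6495, -0.2721, 0.1504]
ee_rot: [-0.0, 0.989, -0.148, -0.0]
force: [-0.9, 0.2, -0.6]
width: 0.27
```

Run:
```python
from h import *
b,c,s=grab('wrist','wrist15.png'); print(s['time'],s['position'],s['width'],s['force'])
t=s['position']; Rm=rot(s['ee_rot']).as_matrix()
P=lambda uv:(((cast(uv,c,.012)-t)@Rm)*1000).round(1)
print(P([(256,130),(256,150),(256,170),(220,160),(296,160)]))
plan(.6497,-.272,.039,-17.2)
```

```text
19.75 [ 0.64952746 -0.27211391  0.1503665 ] 0.2695100999367707 [-0.91086093  0.24625221 -0.5672945 ]
[[ 50.8  -0.  138.3]
 [ 34.   -0.  138.3]
 [ 16.6  -0.  138.4]
 [ 25.4 -31.  138.4]
 [ 25.4  34.4 138.4]]
t 19.80 psi -17.09 turn z 0.1 shift [  0.3  -0.3 111.5]  rows>= 0.0,2.7
```

View pics/wrist15.png

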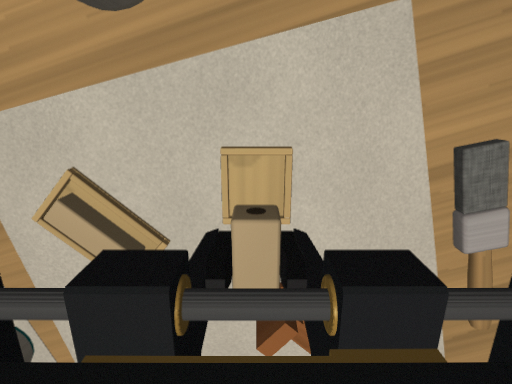

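Call:
servo_tool:
  increments: "0 0 0 1 0.5 20 1;0 0 0 1 0.5 48 1;0 0 0 1 0.5 74 1;0 0 0 1 0.5 90 1;0 0 0 1 0.5 99 1;0 0 0 1 0.5 104 1;0 0 0 1 0.5 107 1;0 0 0 1 0.5 109 1;0 0 0 1 0.5 110 1;0 0 0 1 0.5 110 1;0 0 0 1 0.5 110 1"

```text
time: 20.72
position: [0.6511, -0.273, 0.041]
ee_rot: [0.0, 0.989, -0.149, 0.001]
force: [-0.1, -0.6, -0.6]
width: 0.266
```

Call:
servo_tool:
  increments: "0 0 0 0 0 0.5 1;0 0 0 0 0 1 1;0 0 0 0 0 1 1;0 0 0 0 0 1 0.6;0 0 0 0 0 1 0.6;0 0 0 0 0 1 0.5;0 0 0 0 0 1 0.5;0 0 0 0 0 0 0.5;0 0 0 0 0 -15 0.5;0 0 0 0 0 -45 0.5;0 0 0 0 0 -80 0.5;0 0 0 0 0 -105 0.5;0 0 0 0 0 -110 0.5"

```text
time: 21.8
position: [0.6522, -0.2736, 0.1558]
ee_rot: [0.002, 0.989, -0.149, 0.004]
force: [-0.1, -0.1, 0.4]
width: 0.499
```

Run:
```python
from h import *
b,c,s=grab('wrist','wrist16.png'); print(s['time'],s['position'],s['width'],s['force'])
plan(.446,.2704,.16,75.3)
```

```text
21.8 [ 0.65222959 -0.27359956  0.15580262] 0.4992291258735473 [-0.08162998 -0.07581222  0.3921089 ]
t 21.85 psi -17.19 turn z -92.5 shift [-357.3 -458.6   -8.8]  rows>= 12.9,13.9
```

View pics/wrist16.png

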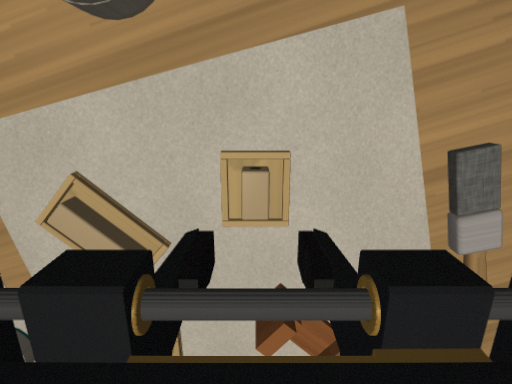

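The short prop lies in the short tray. Now the mid prop.

Call:
servo_tool:
  increments: "0 0 -5 -12 -15 0 0.5;0 0 -11 -34 -43 0 0.5;0 0 -17 -57 -73 0 0.5;0 0 -23 -80 -103 0 0.5;0 0 -29 -103 -133 0 0.5;0 0 -35 -126 -163 0 0.5;0 0 -41 -150 -193 0 0.5;0 0 -47 -173 -223 -2 0.5;0 0 -53 -196 -253 -3 0.5;0 0 -59 -220 -283 -4 0.5;0 0 -65 -243 -313 -5 0.5;0 0 -71 -266 -342 -6 0.5;0 0 -77 -289 -371 -7 0.5;0 0 -83 -311 -400 -8 0.5;0 0 -89 -332 -426 -9 0.5;0 0 -92.5 -348 -447 -9 0.5;0 0 -92.5 -357 -458 -9 0.5;0 0 -92.5 -357 -459 -9 0.5;0 0 -92.5 -357 -459 -9 0.5;0 0 -92.5 -357 -459 -9 0.5"

```text
time: 23.52
position: [0.4457, 0.2704, 0.1585]
ee_rot: [-0.0, 0.792, 0.611, -0.001]
force: [0.4, -0.5, 0.6]
width: 0.502
```

Run:
```python
from h import *
b,c,s=grab('wrist','wrist17.png'); print(s['time'],s['position'],s['width'],s['force'])
r=np.radians(75.3)
print(proj([[.446+a*np.cos(r),.2704+a*np.sin(r),.024] for a in (-.032,0,.032)],c).round())
plan(.446,.2704,.035,75.3)
```

```text
23.5167 [0.44572452 0.27042416 0.1585194 ] 0.5023611313245228 [ 0.41576329 -0.48074374  0.5935997 ]
[[256. 223.]
 [256. 189.]
 [256. 153.]]
t 23.57 psi 75.22 turn z -0.1 shift [  0.3   0.2 123.7]  rows>= 0.0,3.0
```

View pics/wrist17.png

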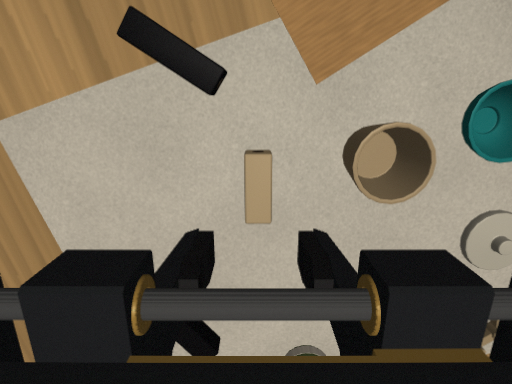

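The buff mid prop is centred at column 258, rows 152–223. The cup and black bars are clear of the fingers, so I'll grip it.

Call:
servo_tool:
  increments: "0 0 0 0 1 25 0.5;0 0 0 0 1 55 0.5;0 0 0 0 1 85 0.5;0 0 0 0 1 108 0.5;0 0 0 0 1 119 0.5;0 0 0 0 1 123.5 0.5;0 0 0 0 1 123.5 0.5;0 0 0 0 1 123.5 1;0 0 0 0 1 123.5 1;0 0 0 0 1 123.5 1;0 0 0 0 1 123.5 1;0 0 0 0 1 123.5 1;0 0 0 0 1 123.5 1;0 0 0 0 1 116 1;0 0 0 0 1 95 1;0 0 0 0 1 65 1;0 0 0 0 1 30 1;0 0 0 0 1 0 1;0 0 0 0 1 0 1;0 0 0 0 1 0 1"

```text
time: 25.23
position: [0.4468, 0.2711, 0.1608]
ee_rot: [0.0, 0.792, 0.611, 0.002]
force: [-0.3, -0.7, -0.8]
width: 0.27
```

Run:
```python
from h import *
b,c,s=grab('wrist','wrist18.png'); print(s['time'],s['position'],s['width'],s['force'])
g=cv2.cvtColor(b,cv2.COLOR_BGR2GRAY); print(g[180:208,245]); print(heldx([196,197,198,199,200]))
plan(.4836,-.2808,.16,30.65)
```

```text
25.2333 [0.44676194 0.27110328 0.16075666] 0.2696155236934871 [-0.3091208  -0.66212008 -0.78914303]
[176 176 176 178 176 173 128  84  87  87  86  88  87  86  87  89  89  88
 103 131 144 148 149 152 153 152 152 154]
[[32.4  0.8 11. ]
 [31.9  0.8 11. ]
 [31.4  0.8 11. ]
 [30.9  0.8 11. ]
 [30.5  0.8 11. ]]
t 25.28 psi 75.31 turn z 44.7 shift [-524.1  176.1   -0.8]  rows>= 6.2,13.3
```

View pics/wrist18.png

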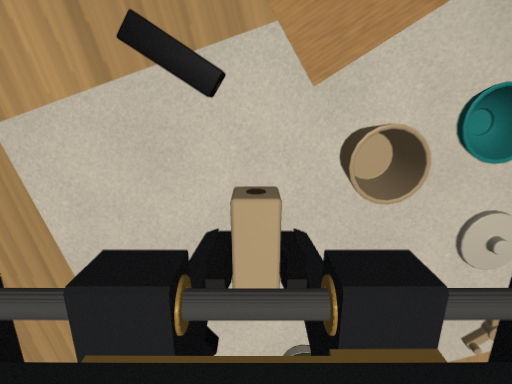

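Call:
servo_tool:
  increments: "0 0 2 -14 5 0 1;0 0 5 -42 14 0 1;0 0 8 -75 25 0 1;0 0 11 -110 37 0 1;0 0 14 -145 49 0 1;0 0 17 -180 60 0 1;0 0 20 -215 72 0 1;0 0 23 -250 84 0 1;0 0 26 -285 96 0 1;0 0 29 -320 107 0 1;0 0 32 -355 119 0 1;0 0 35 -390 131 0 1;0 0 38 -424 142 0 1;0 0 41 -456 153 0 1;0 0 44.7 -485 163 0 1;0 0 44.7 -508 171 0 1;0 0 44.7 -521 175 0 1;0 0 44.7 -524 176 0 1;0 0 44.7 -524 176 0 1;0 0 44.7 -524 176 0 1"

```text
time: 26.95
position: [0.4836, -0.2792, 0.1587]
ee_rot: [-0.001, 0.964, 0.264, -0.0]
force: [-0.4, -0.3, -0.4]
width: 0.27
```

Run:
```python
from h import *
b,c,s=grab('wrist','wrist19.png'); print(s['time'],s['position'],s['width'],s['force'])
t=s['position']; Rm=rot(s['ee_rot']).as_matrix()
print(b[112:130,257,2])
q=cast([(257,r) for r in (118,120,122,124)],c,.06); print(((q-t)@Rm*1000)[:,0].round(1))
plan(.4836,-.2808,.061,30.65)
```

```text
26.95 [ 0.48363029 -0.27918423  0.15871054] 0.2698562146231074 [-0.35593201 -0.27488133 -0.40488003]
[172 176 182 182 181 160 110  71  71  74 117 139 138 138 139 140 140 137]
[62.7 61.4 60.  58.6]
t 27.00 psi 30.68 turn z 0.0 shift [-1.   1.6 98. ]  rows>= 0.0,2.3
```

View pics/wrist19.png

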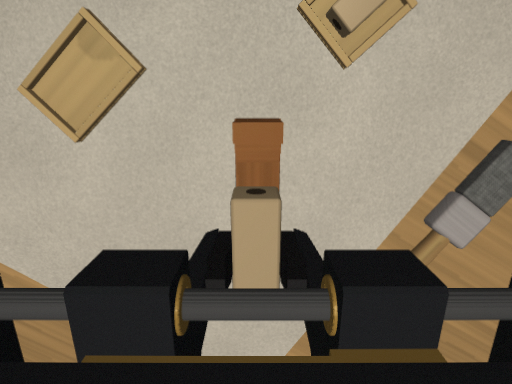

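Call:
servo_tool:
  increments: "0 0 0 -0.7 1.5 15 1;0 0 0 -0.7 1.5 40 1;0 0 0 -0.7 1.5 62 1;0 0 0 -0.7 1.5 75 1;0 0 0 -0.7 1.5 83 1;0 0 0 -0.7 1.5 89 1;0 0 0 -0.7 1.5 93 1;0 0 0 -0.7 1.5 95.5 1;0 0 0 -0.7 1.5 97 1;0 0 0 -0.7 1.5 97 1;0 0 0 -0.7 1.5 97 1;0 0 0 -0.7 1.5 97 1"

```text
time: 28.0
position: [0.4841, -0.2824, 0.0626]
ee_rot: [0.0, 0.965, 0.264, 0.0]
force: [0.1, -0.3, 1.2]
width: 0.272
```

Run:
```python
from h import *
b,c,s=grab('wrist','wrist20.png'); print(s['time'],s['position'],s['width'],s['force'])
cv2.imwrite('pics/wrist20c.png',cv2.resize(b[100:370,160:350],None,fx=2.2,fy=2.2))
```

```text
28.0 [ 0.48411176 -0.28237642  0.06263752] 0.2721363108034198 [ 0.13149497 -0.27790508  1.15948052]
```

View pics/wrist20c.png

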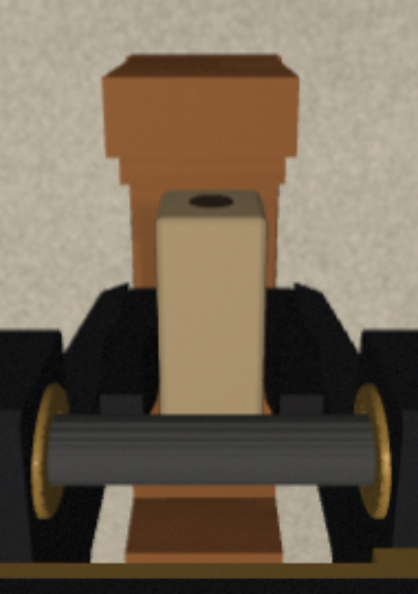

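Call:
servo_tool:
  increments: "0 0 0 0 0 0.5 1;0 0 0 0 0 1 1;0 0 0 0 0 1 1;0 0 0 0 0 1 0.62;0 0 0 0 0 1 0.62;0 0 0 0 0 1 0.62;0 0 0 0 0 1 0.62;0 0 0 0 0 1 0.62;0 0 0 0 0 1 0.62"

```text
time: 28.8
position: [0.484, -0.2822, 0.0611]
ee_rot: [-0.0, 0.965, 0.264, -0.0]
force: [-0.2, -0.5, -0.4]
width: 0.381
```

Run:
```python
from h import *
b,c,s=grab('wrist','wrist21.png'); print(s['time'],s['position'],s['width'],s['force'])
cv2.imwrite('pics/wrist21c.png',cv2.resize(b[100:370,160:350],None,fx=2.2,fy=2.2))
plan(.4885,-.1034,.155,-16.3)
```

```text
28.8 [ 0.48397365 -0.28222751  0.06111013] 0.38129865439062344 [-0.21422826 -0.52156171 -0.40495547]
t 28.85 psi 30.60 turn z 46.9 shift [  94.9 -151.6  -93.8]  rows>= 6.6,4.8
```

View pics/wrist21c.png

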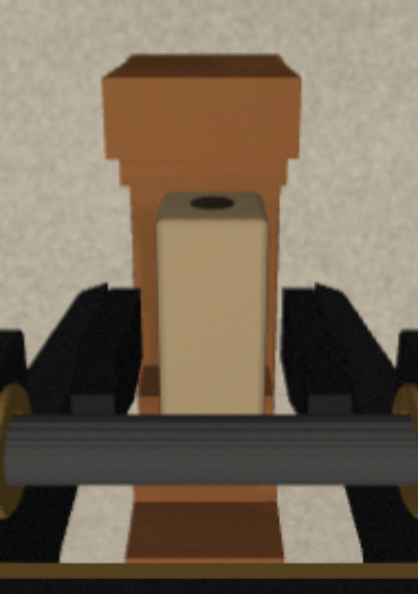

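The mid prop rests level on the middle step, released. I'll re-grip it and go to the mid tray.

Call:
servo_tool:
  increments: "0 0 0 0 0 0 1;0 0 0 0 0 0 1;0 0 0 0 0 0 1;0 0 0 0 0 0 1;0 0 0 0 0 0 1;0 0 0 0 0 -8 1;0 0 0 0 0 -28 1;0 0 0 0 0 -55 1;0 0 0 0 0 -78 1;0 0 6 7 -10 -92 1;0 0 12 19 -30 -94 1;0 0 18 33 -53 -94 1;0 0 24 47 -76 -94 1;0 0 30 62 -99 -94 1;0 0 36 76 -121 -94 1;0 0 42 87 -139 -94 1;0 0 46.9 93 -149 -94 1;0 0 46.9 95 -152 -94 1;0 0 46.9 95 -152 -94 1;0 0 46.9 95 -152 -94 1"

```text
time: 30.52
position: [0.4886, -0.1036, 0.1555]
ee_rot: [0.0, 0.99, -0.141, 0.0]
force: [-0.7, 0.7, -0.4]
width: 0.272
```

Run:
```python
from h import *
b,c,s=grab('wrist','wrist22.png'); print(s['time'],s['position'],s['width'],s['force'])
t=s['position']; Rm=rot(s['ee_rot']).as_matrix()
P=lambda uv:(((cast(uv,c,.012)-t)@Rm)*1000).round(1)
print(P([(256,130),(256,140),(256,150),(220,160),(296,160)]))
plan(.4885,-.1034,.04,-16.3)
```

```text
30.5167 [ 0.48855245 -0.10357411  0.15554831] 0.2721691673247726 [-0.69625968  0.67009819 -0.35966901]
[[ 50.3  -0.  143.6]
 [ 41.8  -0.  143.6]
 [ 33.2  -0.  143.6]
 [ 24.4 -31.6 143.6]
 [ 24.4  35.1 143.6]]
t 30.57 psi -16.22 turn z 0.1 shift [ -0.2  -0.4 115.5]  rows>= 0.0,2.8
```

View pics/wrist22.png

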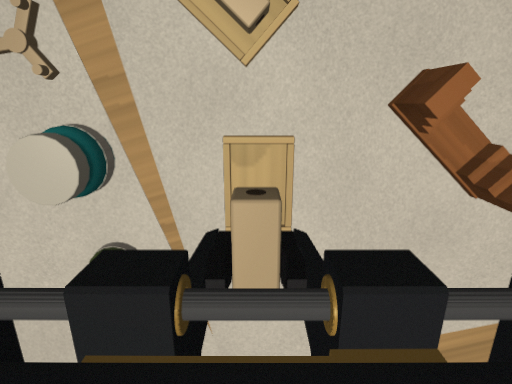

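Call:
servo_tool:
  increments: "0 0 0 -0.5 2 20 1;0 0 0 -0.5 2 48 1;0 0 0 -0.5 2 76 1;0 0 0 -0.5 2 94 1;0 0 0 -0.5 2 103 1;0 0 0 -0.5 2 108 1;0 0 0 -0.5 2 112 1;0 0 0 -0.5 2 114 1;0 0 0 -0.5 2 115 1;0 0 0 -0.5 2 115 1;0 0 0 -0.5 2 115 1"

```text
time: 31.48
position: [0.4876, -0.1049, 0.0408]
ee_rot: [0.0, 0.99, -0.142, 0.001]
force: [0.4, 0.5, -1.3]
width: 0.269
```

Call:
servo_tool:
  increments: "0 0 0 0 0 0.5 1;0 0 0 0 0 1 1;0 0 0 0 0 1.5 1;0 0 0 0 0 1.5 1;0 0 0 0 0 1.5 0.6;0 0 0 0 0 1.5 0.6;0 0 0 0 0 1.5 0.5;0 0 0 0 0 1.5 0.5;0 0 0 0 0 0 0.5;0 0 0 0 0 -15 0.5;0 0 0 0 0 -45 0.5;0 0 0 0 0 -80 0.5;0 0 0 0 0 -110 0.5;0 0 0 0 0 -130 0.5;0 0 0 0 0 -130 0.5"

```text
time: 32.73
position: [0.4887, -0.1054, 0.1742]
ee_rot: [0.001, 0.99, -0.142, 0.004]
force: [-0.5, 0.3, -0.2]
width: 0.501
```

Run:
```python
from h import *
b,c,s=grab('wrist','wrist23.png'); print(s['time'],s['position'],s['width'],s['force'])
```

```text
32.7333 [ 0.48867669 -0.10537535  0.17420393] 0.500737847020943 [-0.54808353  0.31841613 -0.16946635]
```

View pics/wrist23.png

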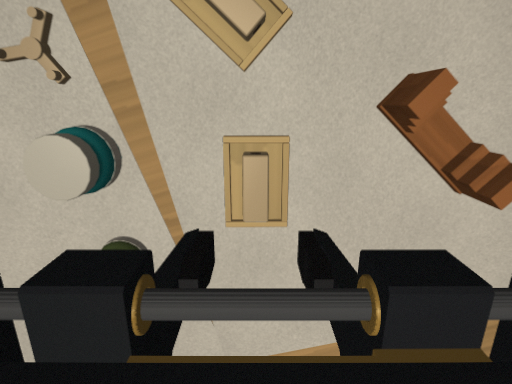

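The mid prop is in the tray (rows 153–222, rim 137–226). I'll measure all three placements, and the bystanders, from a fixed view.

Run:
```python
from h import *
b,c,s=grab('wrist')
def ev(n,b,c,cen,psi,front,back,top=.028):
    q=cast([front,back],c,top)[:,:2]-cen[:2]; r=np.radians(psi); M=np.array([[np.cos(r),np.sin(r)],[np.sin(r),-np.cos(r)]])
    e=(q@M.T*1000); print(n,e.round(1).tolist(),'cen',e.mean(0).round(1),'len',np.linalg.norm(e[0]-e[1]).round(1))
ev('mid',b,c,np.array([.4885,-.1045]),-16.3,(256,154),(256,221.5))
cv2.imwrite('pics/w24.png',cv2.resize(b[120:240,190:320],None,fx=4.5,fy=4.5,interpolation=cv2.INTER_CUBIC))
b,c,s=grab('scene'); cv2.imwrite('pics/scene24.png',cv2.resize(b[140:300,130:400],None,fx=2.9,fy=2.9,interpolation=cv2.INTER_CUBIC))
print(s['time'])
```

```text
mid [[29.8, 0.8], [-33.6, 0.8]] cen [-1.9  0.8] len 63.4
32.8333
```

View pics/w24.png

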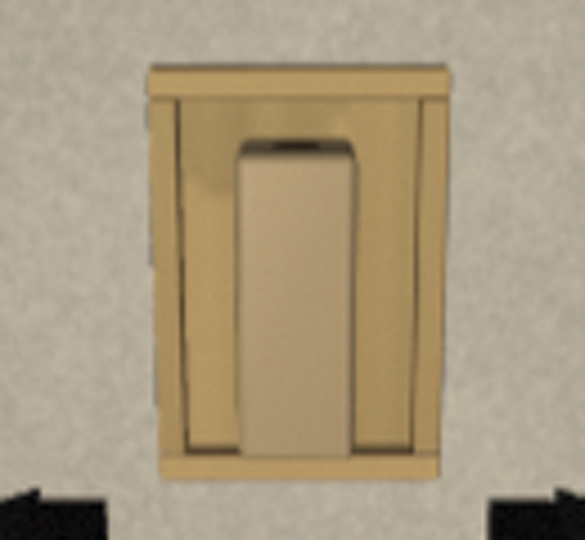

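View pics/scene24.png

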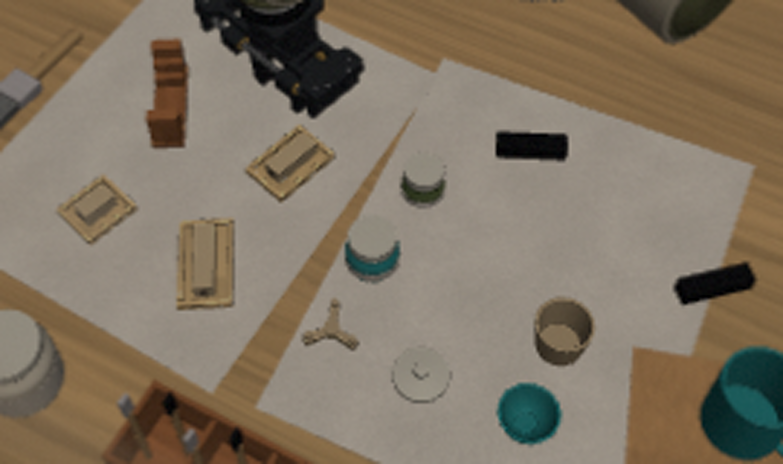

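The three props lie flat in their own trays, all bystanders are where they started, and the gripper is clear of everything. Handing in.

```bash
python3 -c "
from plant import job_done
print(job_done())"
```

```text
the job is handed in; nothing more can be done
None
```

I gauged and trayed all three props, long first, then short, then mid, and handed the job in at about 33 s of the 72 s allowed. Each was lowered onto its step, released so it rested there, gripped again, set on the tray floor, and let go only once down.

- **Trays:** the last pictures show each prop flat in its own tray. I measured only the mid prop: it is about 2 mm off centre along the tray and 1 mm across, and reads 63.4 mm long. I judged the other two by eye.
- **Bystanders and gripper:** by eye, nothing else had moved from its starting place. The gripper is clear, with the tool centre point 0.17 m above the bench.
- **One reading off:** on the gauge, the short prop made contact about 2 mm early, with 17 N on the wrist. I eased up and released it, and it stayed level on the bottom step.

No other check failed or disagreed.

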